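# Click-test the guard switch of a rivet press

### The job

Before the guard switch goes back on the rivet press, test it: push down the red roller of the roller lever switch until it clicks, hold it there for about a second without pushing on towards the end stop, then let the lever spring right back up and move clear. Do not press the twin switch with the black roller, and leave the glass loupe standing where it is.

Things in the scene. Friction and masses are not known exactly. Their poses are not given: they have to be found in the camera images.
- guard_roller (a point): Centre of the red roller (18 mm diameter, 14 mm wide, free-turning) at the end of the steel lever of the switch to test: black housing, top at 68 mm, on a grey magnetic holder (90 x 50 x 30 mm) fast on the bench. At rest it is 107 mm above the bench (roller top 116). x points level from hinge to roller at rest and dips with the lever, y along the axle. The hinge is 57 mm back, 31 mm lower.
- guard_lever (a joint): Angle of the red roller's lever (65 mm), rad: 0 at rest, sprung up, 0.5 rad above level; grows as pressed. Click at 0.17 (roller 10 mm down), overtravel past 0.36 (22 mm down), end stop 0.5 (level, 31 mm). Aim for 16 mm down, 0.26 rad; the roller has then also moved 6 mm outwards. Spring force at the roller: 1.6 N at first, 3 N at the click, 4.3 N at 22 mm; no jolt at the click.
- spare_lever (a joint): Angle of the lever of the twin switch, alike in every way but with a black roller; 0 at rest, grows as it is pressed, click at 0.17. It stands 14 to 40 cm from the first, on either side, and is not to be pressed.
- loupe: Clear glass lens (60 mm diameter, level, rim top 75 mm above the bench) on a short steel post with a round black foot of 56 mm diameter; loose, 0.14 kg, stands beyond the switches. Origin at the centre of the underside of the foot, z up.
Not all that is in view belongs to the job. Leave any pink look-alike of the part that bears spare_lever alone. What is shaped like the part that bears guard_roller but blue is not meant.

How it is judged:
By the outcome, as a careful person would: the job done as asked, in the order asked, and still so for the second after the job is handed in, with the robot touching nothing.
It also fails if it takes over 29 s, if anything falls off the work surface, if the arm or the gripper's body presses on something with over 40 N, if the wrist force passes 120 N, or if a joint passes its speed limit or range.

### The arm

A 6-joint arm with a two-finger parallel gripper is mounted at the origin on the work surface. World frame = base frame: x ahead of the robot, y to its left, z up, the work surface at z = 0. Lengths are in m, angles in degrees, forces in N, time in s.
With the tool pointing down it reaches from about 0.3 to 0.875 m from the base axis. Payload 6.4 kg.
Tool frame: the origin (TCP) lies at the very end of the fingers, on their centre line; the grasp point (between the pads) lies 19 mm behind it; z points along the fingers, y is the direction in which the jaws open and shut (so a half turn about z gives the same grasp; the last joint's range is limited). The gripper opens to 88 mm and grips with 3 to 60 N. Pads are 18 mm wide; open, the fingers measure 123 mm over their backs; the gripper's body (75 mm by 187 mm) begins 45 mm behind the grasp point.
Start: joints at [-87.737, 10.359, 92.074, -0, 77.567, -11.82], TCP at [0.14, -0.558, 0.239] pointing down, gripper open.
Joint ranges: [-171.53, 171.53], [-51.25, 118.39], [17.06, 147.69], [-65.23, 245.23], [0, 150.52], [-178.68, 178.68]. Speed limits (degrees/s): [147.25, 147.25, 172.46, 180, 180, 180].

### API

Orientations are given as [roll, pitch, yaw] about the fixed x, y, z axes, in that order (R = Rz(yaw) Ry(pitch) Rx(roll)).
In Python, from cell import env, jaws, planner, imaging gives the robot as it stands. Calls block until the motion is done:
- env.goto(position, orientation): joint-space move of the TCP to a pose.
- env.move_straight(position, ori=None, v=0.15, threshold=None): straight line of the TCP; ori=None keeps the orientation; v is the mean speed in m/s. With threshold (N) it stops when the force on the tool has changed by that much, and returns True; else False.
- env.movej(angles): joint-space move.
- jaws.open_gripper() and jaws.grasp(grasp_force=None): open the fingers fully, or close them until they stop; grasp_force is the grip in N (None keeps the last).
- env.sleep(seconds).
- planner.inverse_kinematics(position, orientation): joint angles nearest the present ones, or None.
- imaging.camera(name): name is "scene" or "top"; returns a dict with "img" (384x512x3 uint8, blue, green, red), "fx", "fy", "cx", "cy" (pixels), "k1" (the pictures are not rectified: a ray, as slopes to the right and down, at radius r is drawn at 1 + k1 r^2 times it, then the intrinsics apply), "origin" and "rotation" of the camera in the world. Camera axes: x right, y down, z forward; pixel columns grow to the right and rows downward; lengths in m; the calibration is good to about 2 mm. A picture is of the moment at which its call begins. There is no depth.
A pose or a line that the arm cannot do raises env.IKError and nothing moves.
- env.hand_in(): hands the job in, once; it reports no verdict.
Readings, each from a call of its own:
- env.read_t(): time.
- env.read_joints(): joint angles.
- env.read_dq(): joint speeds.
- env.read_joint_efforts(): joint torques, N m.
- env.read_eef_pos(): TCP position.
- env.read_eef_rot(): TCP orientation.
- env.read_ft_force(): force on the tool from outside, world axes, zero at the start.
- env.read_moment(): the same for the moment, N m.
- env.read_grip_width(): opening from 0.0 (shut) to 1.0 (fully open).
Only numpy, scipy, OpenCV 4.12 (cv2) and the standard library are available. Lean on these libraries where they do the work, as an engineer would, in place of code of your own. Each camera call takes 0.05 s, during which the arm holds its last target.

## Working session

There is one attempt and no reset: what is moved stays moved. The work goes in short steps, each a Python script; the robot and the scene stay as the last script left them, time stands still between calls to the robot, and variables do not carry over. Pictures are saved under pics/ and viewed, and the job is handed in when it is done.

```bash
mkdir -p pics
python3 - <<'E'
from cell import env,imaging
import cv2,pickle
d={}
for n in("scene","top"):
    c=imaging.camera(n);d[n]=c;cv2.imwrite(f"pics/{n}0.png",c["img"])
    print(n,{k:v for k,v in c.items() if k!="img"})
pickle.dump(d,open("cams.pkl","wb"))
print(env.read_t())
E
```

```text
scene {'fx': 491.7320669767715, 'fy': 491.7320669767715, 'cx': 269.6284733745205, 'cy': 186.22493671677043, 'k1': -0.07970535955523261, 'origin': array([ 1.05018591, -0.57345089,  0.58883223]), 'rotation': array([-123.73415612,    0.12428353,   41.44284487])}
top {'fx': 464.5928919316027, 'fy': 464.5928919316027, 'cx': 251.68123481389355, 'cy': 195.80246241011625, 'k1': -0.04105115117730469, 'origin': array([ 0.37016826, -0.02307177,  1.05117553]), 'rotation': array([-1.69293956e+02,  1.11101779e-01, -8.90494117e+01])}
0.1
```

View pics/scene0.png

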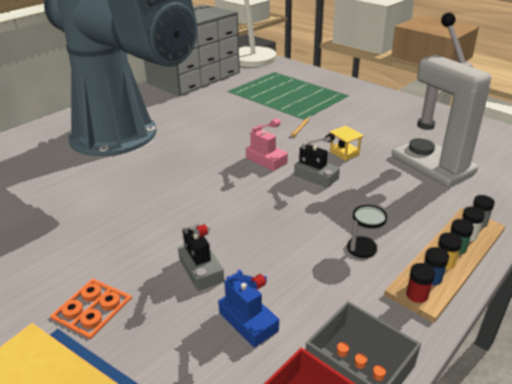

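View pics/top0.png

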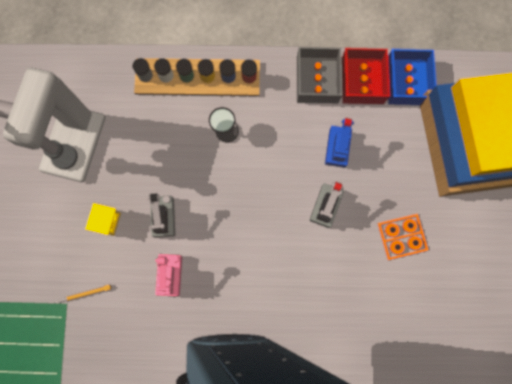

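The scene view shows the target, a grey holder and black housing with a red roller, at about (203,230). In the top view its roller is at about (338,187). The blue look-alike is at (340,140), the spare with the black roller at (160,213), and the loupe at (223,124), all in the top view. Next I'll triangulate the roller and find its direction.

```bash
cat > h.py <<'E'
import numpy as np,cv2,pickle
from scipy.spatial.transform import Rotation as R
def ray(c,u,v):
    p=cv2.undistortPoints(np.array([[[u,v]]],float),np.array([[c["fx"],0,c["cx"]],[0,c["fy"],c["cy"]],[0,0,1]]),np.array([c["k1"],0,0,0,0]))[0,0]
    d=R.from_euler("xyz",c["rotation"],degrees=True).apply([p[0],p[1],1]);return c["origin"],d/np.linalg.norm(d)
def plane(c,u,v,z):
    o,d=ray(c,u,v);return o+d*(z-o[2])/d[2]
def tri(a,b):
    A=0;B=0
    for o,d in(a,b):
        P=np.eye(3)-np.outer(d,d);A=A+P;B=B+P@o
    x=np.linalg.solve(A,B);return x,[np.linalg.norm((np.eye(3)-np.outer(d,d))@(x-o)) for o,d in(a,b)]
E
python3 - <<'E'
from h import *
d=pickle.load(open("cams.pkl","rb"))
ce={}
for n,(x0,y0,x1,y1) in dict(scene=(175,215,230,295),top=(300,170,355,240)).items():
    c=d[n];im=c["img"].astype(int)
    m=((im[...,2]>110)&(im[...,1]<90)&(im[...,0]<90)).astype(np.uint8)
    k=np.zeros_like(m);k[y0:y1,x0:x1]=m[y0:y1,x0:x1]
    ys,xs=np.nonzero(k);print(n,len(xs),xs.mean(),ys.mean(),xs.min(),xs.max(),ys.min(),ys.max());ce[n]=(xs.mean(),ys.mean())
    cv2.imwrite(f"pics/z_{n}.png",cv2.resize(c["img"][y0:y1,x0:x1],None,fx=8,fy=8,interpolation=cv2.INTER_CUBIC))
print(tri(ray(d["scene"],*ce["scene"]),ray(d["top"],*ce["top"])))
for z in(.107,.112):print(plane(d["top"],*ce["top"],z),plane(d["scene"],*ce["scene"],z))
E
```

```text
scene 85 201.85882352941175 229.36470588235295 196 207 225 234
top 46 337.5869565217391 186.2826086956522 334 341 183 190
(array([ 0.57229275, -0.19545939,  0.10749282]), [np.float64(0.0011916530970269444), np.float64(0.001191653097027017)])
[ 0.57165249 -0.1964797   0.107     ] [ 0.57256271 -0.19415218  0.107     ]
[ 0.57058551 -0.19556139  0.112     ] [ 0.57751903 -0.19808818  0.112     ]
```

View pics/z_scene.png

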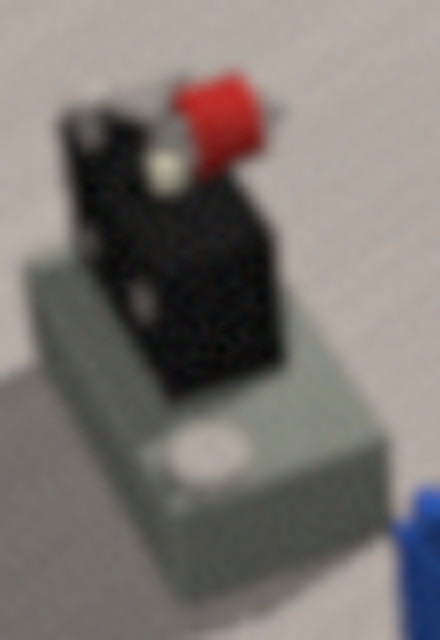

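View pics/z_top.png

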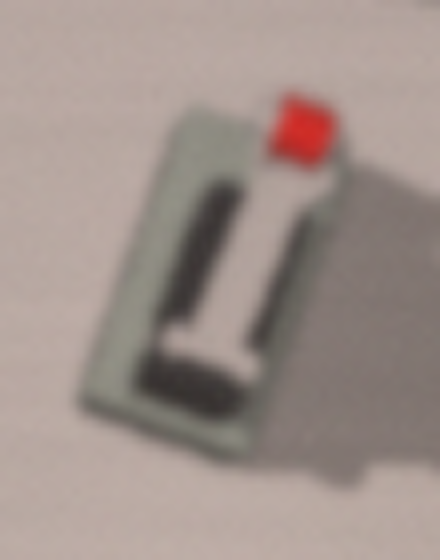

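Run:
```python
from h import *
from cell import env,planner
c=pickle.load(open("cams.pkl","rb"))["top"]
f=lambda x,y,z:plane(c,300+x/8-.5+1/16,170+y/8-.5+1/16,z)[:2]
rl=f(303,130,.109);
ang=lambda a,b:np.degrees(np.arctan2(*(b-a)[::-1]))
print("edge",ang(f(83,400,.03),f(190,105,.03)),np.linalg.norm(f(83,400,.03)-f(190,105,.03)))
h=f(212,360,.076);print("hinge",h,"roller",rl,ang(h,rl),np.linalg.norm(h-rl))
h2=f(212,350,.078);r2=f(300,175,.1);print(ang(h2,r2))
print(env.read_eef_rot(),env.read_eef_pos(),env.read_ft_force(),env.read_grip_width())
for yaw in range(-180,180,15):
    q=planner.inverse_kinematics([.575,-.197,.2],[180,0,yaw]);print(yaw,None if q is None else np.round(q,0))
```

```text
edge -20.034541614089996 0.08956794915391275
hinge [ 0.51653753 -0.17658789] roller [ 0.57221742 -0.19581964] -19.054836451906766 0.0589076379498102
-25.01594001330914
[-1.79912864e+02 -1.82375781e-02  1.40837272e+01] [ 0.1399316  -0.55722725  0.23793604] [-0.26629812 -0.24742574  0.24364104] 1.0036560959680236
-180 [ -30.   16.   89.    0.   74. -120.]
-165 [ -30.   16.   89.    0.   74. -135.]
-150 [ -30.   16.   89.    0.   74. -150.]
-135 [ -30.   16.   89.    0.   74. -165.]
-120 None
-105 [-30.  16.  89.  -0.  74. 165.]
-90 [-30.  16.  89.  -0.  74. 150.]
-75 [-30.  16.  89.  -0.  74. 135.]
-60 [-30.  16.  89.  -0.  74. 120.]
-45 [-30.  16.  89.  -0.  74. 105.]
-30 [-30.  16.  89.  -0.  74.  90.]
-15 [-30.  16.  89.  -0.  74.  75.]
0 [-30.  16.  89.  -0.  74.  60.]
15 [-30.  16.  89.  -0.  74.  45.]
30 [-30.  16.  89.  -0.  74.  30.]
45 [-30.  16.  89.  -0.  74.  15.]
60 [-30.  16.  89.  -0.  74.  -0.]
75 [-30.  16.  89.   0.  74. -15.]
90 [-30.  16.  89.   0.  74. -30.]
105 [-30.  16.  89.   0.  74. -45.]
120 [-30.  16.  89.   0.  74. -60.]
135 [-30.  16.  89.   0.  74. -75.]
150 [-30.  16.  89.   0.  74. -90.]
165 [ -30.   16.   89.    0.   74. -105.]
```

Run:
```python
from h import *
from cell import env,jaws,imaging
env.goto([.576,-.1971,.19],[180,0,70])
jaws.grasp()
env.move_straight([.576,-.1971,.128],v=0.06)
env.sleep(.3)
print(env.read_t(),env.read_eef_pos(),np.mean([env.read_ft_force() for _ in range(5)],0),env.read_grip_width())
for n in("scene","top"):
    c=imaging.camera(n);im=c["img"]
    x0,y0,x1,y1=dict(scene=(140,150,270,300),top=(280,130,390,250))[n]
    cv2.imwrite(f"pics/a_{n}.png",cv2.resize(im[y0:y1,x0:x1],None,fx=4,fy=4,interpolation=cv2.INTER_CUBIC))
```

```text
4.925 [ 0.57610419 -0.19715785  0.12826187] [0.62086838 0.09347827 0.40951948] 0.006176895280293536
```

View pics/a_scene.png

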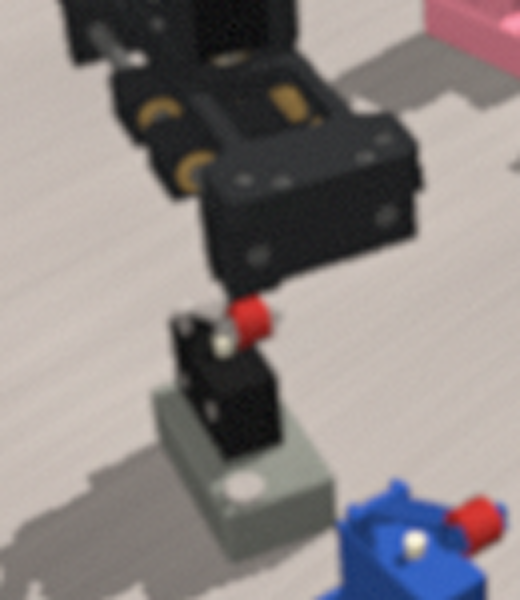

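View pics/a_top.png

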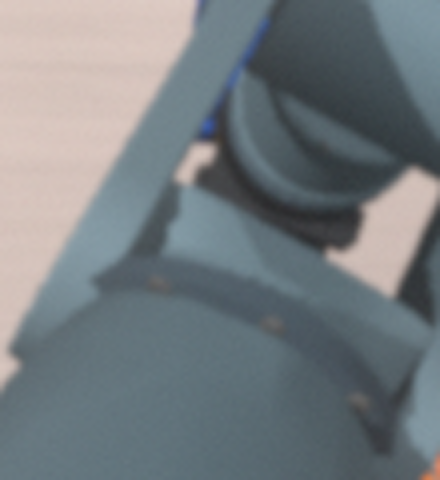

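The close-up shows the closed gripper over the red roller at (250,320), with the body clear of the blue look-alike at (475,520). The fingers are hidden behind the body, so I'll use force to confirm contact.

Run:
```python
from h import *
from cell import env,imaging
F=lambda:np.mean([env.read_ft_force() for _ in range(5)],0)
b=F()
env.move_straight([.576,-.1971,.111],v=0.03,threshold=8)
env.sleep(.15);f=F()-b;print(env.read_eef_pos(),f)
if .8<f[2]<5:
    st=env.move_straight([.576,-.1971,.1],v=0.03,threshold=8)
    t0=env.read_t();env.sleep(.35)
    print(st,env.read_eef_pos(),F()-b)
    c=imaging.camera("scene")
    env.sleep(max(0,1.0-(env.read_t()-t0)));print("held",env.read_t()-t0,F()-b)
    env.move_straight([.576,-.1971,.19],v=0.08)
    cv2.imwrite("pics/p_scene.png",cv2.resize(c["img"][150:300,140:270],None,fx=4,fy=4,interpolation=cv2.INTER_CUBIC))
print(env.read_t(),env.read_eef_pos(),F()-b)
```

```text
[ 0.57621119 -0.19719593  0.11131513] [ 0.32774373 -0.25021279  2.58891387]
False [ 0.57609501 -0.19716188  0.10015014] [ 0.47834213 -0.45481112  4.15171033]
held 1.0 [ 0.47580663 -0.28864293  2.49131497]
8.6833 [ 0.57560031 -0.19691085  0.18921739] [ 0.64567617 -1.12909528 -0.13758644]
```

View pics/p_scene.png

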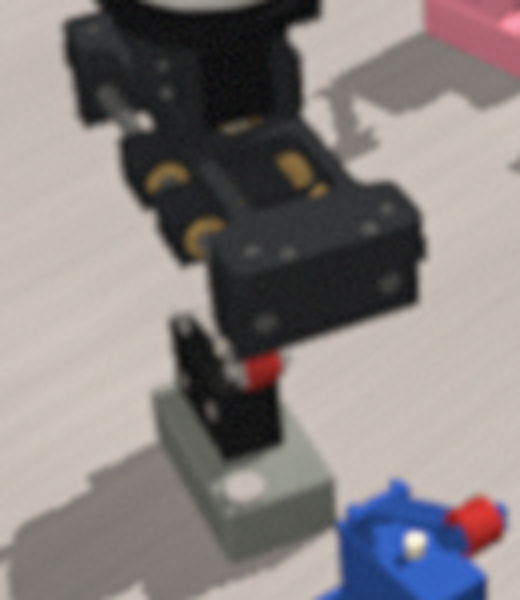

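The picture at the hold shows the roller down at (263,370), about 11 px lower at its bottom edge. That fits roughly 16 mm down. Now I'll move clear and check the end state.

Run:
```python
from h import *
from cell import env,imaging
env.goto([.3,-.5,.239],[180,0,14])
env.sleep(.3)
d0=pickle.load(open("cams.pkl","rb"))
for n in("scene","top"):
    c=imaging.camera(n);im=c["img"].astype(int);x0,y0,x1,y1=dict(scene=(175,215,230,295),top=(300,170,355,240))[n]
    m=((im[...,2]>110)&(im[...,1]<90)&(im[...,0]<90))[y0:y1,x0:x1];ys,xs=np.nonzero(m)
    print(n,len(xs),xs.mean()+x0 if len(xs) else 0,ys.mean()+y0 if len(xs) else 0)
    cv2.imwrite(f"pics/e_{n}.png",c["img"])
    df=np.abs(im-d0[n]["img"].astype(int)).max(2)
    for k,(a,b,e,f) in dict(scene=dict(loupe=(335,195,395,265),spare=(290,130,345,190)),top=dict(loupe=(200,95,280,155),spare=(140,185,235,245)))[n].items():print(k,df[b:f,a:e].max(),df[b:f,a:e].mean())
print(env.read_t(),env.read_eef_pos())
```

```text
scene 83 201.90361445783134 229.18072289156626
loupe 8 1.8157142857142856
spare 11 1.9406060606060607
top 46 337.54347826086956 186.34782608695653
loupe 6 1.4679166666666668
spare 5 1.5015789473684211
10.6083 [ 0.30035894 -0.49974877  0.23894505]
```

View pics/e_scene.png

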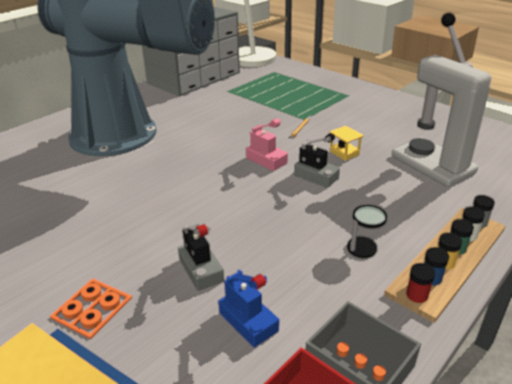

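The red roller is back at (202,229), its starting position. The spare at (315,165) and the loupe at (368,230) haven't moved, and the arm is clear.

```bash
python3 -c "
from cell import env
print(env.hand_in())"
```

```text
the job is handed in; nothing more can be done
None
```

I pressed the red roller about 16 mm down with the closed fingertips, past the click at 10 mm and short of overtravel at 22 mm. I held it there for 1.0 s, let the lever spring back, moved clear and handed in at about 10.6 s.

- **Press depth:** during the hold the fingertips were at z = 0.1002 m, against a roller top of 0.116 m at rest. The picture taken then showed the roller about 11 px lower, which fits that depth. The click itself gives no jolt, so I inferred it from the depth.
- **Force:** the two readings during the hold disagreed, 4.2 N and then 2.5 N. About 3.7 N was expected. The sensor scatters by around 1 N, so force confirmed contact but not the exact depth.
- **End state:** the red roller is back within 0.2 px of its starting position in both cameras. The spare switch and the loupe show no change beyond image noise in either view, and the gripper is touching nothing.

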